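Shift the demonstration gearbox into green

TASK

The selector lever of the blue demonstration gearbox stands somewhere in the unmarked left-hand channel of its gate. Push its black knob with the fingertips, never taking it between the fingers, so that the lever runs through the cross channel and goes fully home in the slot marked by the green button, without pushing it into any other coloured slot on the way. Then let go of it and leave the other things on the bench where they are.

Things in the scene. Friction and masses are not known exactly. Their poses are not given: they have to be found in the camera images.
- gearbox: blue cast gearbox fixed to the bench, 128 (x) x 124 (y) x 120 mm, feet at both sides out to y = +-89 mm, a brass gear wheel at its right side out to y = -106 mm, 31 to 93 mm above the bench. Origin: centre of its underside; x away from the robot (at yaw 0), y left, z up. Its top is an aluminium gate plate with the lever
- gate_center (a point): centre of the gate plate's upper face, 120 mm above the gearbox's origin. Channels 16 mm wide: a cross channel along the gearbox's y at x = 0, and three along x at y = +30 (left, unmarked), 0 (middle), -30 mm (right), all crossing it, solid metal between. The lever's stem runs in them; the channel ends stop its axis at x = +-26 mm. So there are six slots, far and near
- selector_lever: the lever: a straight steel stem 10 mm thick with a black knob, on a ball pivot inside the gearbox. Origin: the pivot, on the gearbox's z axis, 10 mm above its underside; the lever's own z runs up the stem, so it tilts up to about 20 deg. It has no spring; it stays where it is left (about 2 N at the knob move it)
- lever_knob (a point): centre of the black knob (26 mm diameter over its middle 12 mm, 37 mm high, top 15 mm above this point), on the stem's axis 165 mm from the pivot; 165 to 175 mm above the bench. It moves 1.57 times as far as lever_gate (about +-41 mm to the slot ends, 47 mm between channels)
- lever_gate (a point): point on the stem's axis 105 mm from the pivot, i.e. where the stem passes through the gate plate: with it tell in which channel the lever is and how far in
- button_green: green button, 16 mm diameter, 4 mm high, fixed on the gate plate 46 mm from the cross channel's centre line, in line with the slot it marks, just beyond its end: 20 mm from the stem's axis when the lever is fully home there. It marks one of four slots (middle or right channel, far or near); which one changes. Origin: centre of its underside
- button_red: red button, otherwise the same; marks another slot
- button_yellow: yellow button, otherwise the same; marks another slot
- button_blue: blue button, otherwise the same; marks another slot
- brass_weight: bystander: brass weight, 29 mm diameter, 34 mm high; origin at its underside
- felt_marker: bystander: white felt marker with blue cap, 16x135x18 mm, lying along its y
- orange_screwdriver: bystander: screwdriver with orange handle, 26x193x25 mm, lying along its y
- stopper: bystander: red-brown rubber stopper, 32 mm diameter, 28 mm high
- small_beaker: bystander: small glass beaker, 53 mm diameter, 70 mm high

How it is judged:
By the outcome, as a careful person would: the job done as asked, in the order asked, and still so for the second after the job is handed in, with the robot touching nothing.
It also fails if it takes over 58 s, if anything falls off the work surface, if the arm or the gripper's body presses on something with over 40 N, if the wrist force passes 120 N, or if a joint passes its speed limit or range.

ROBOT

A 6-joint arm with a two-finger parallel gripper is mounted at the origin on a cart in front of the work surface, level with it; the furniture and walls round the work are solid. World frame = base frame: x ahead of the robot, y to its left, z up, the work surface at z = 0. Lengths are in m, angles in rad, forces in N, time in s.
With the tool pointing down it reaches from about 0.35 to 0.8 m from the base axis. Payload 7.3 kg.
Tool frame: the origin (TCP) lies between the finger pads; the fingertips stand 8 mm ahead of it and the grasp point (between the pads) lies 11 mm behind it; z points along the fingers, y is the line along which they close (so a half turn about z gives the same grasp; the last joint's range is limited). The gripper opens to 85 mm and grips with 20 to 120 N. Pads are 22 mm wide; open, the fingers measure 114 mm over their backs; the gripper's body (76 mm by 85 mm) begins 54 mm behind the grasp point. The pads swing forward as they close: fully open they stand 13 mm farther back than shut.
Start: joints at [-1.348, 0.342, 1.524, -0, 1.275, -0.146], TCP at [0.189, -0.49, 0.239] pointing down, gripper open.
Joint ranges: [-2.53, 2.53], [-0.77, 2.02], [0.04, 2.7], [-1, 4.14], [0.28, 2.66], [-3.11, 3.11]. Speed limits (rad/s): [2.57, 2.57, 3.14, 3.14, 3.14, 3.14].

INTERFACE

Orientations are given as [roll, pitch, yaw] about the fixed x, y, z axes, in that order (R = Rz(yaw) Ry(pitch) Rx(roll)).
In Python, from bench import arm gives the robot as it stands. The module is installed in compiled form; this text tells all that it offers.
- The arm moves only by the tool move_arm, never from a script. Its argument "motion" is a list of rows, each a list of 4 numbers: the shift along the tool's x, y, z in mm, then the turn about the tool's z in rad. In form: [[x, y, z, yaw], ...]. A call has exactly 5 rows; each row shifts and turns the commanded pose from where the row before left it, along the tool's axes as they then stand; what a row does not reach is not made up. A row lasts 1/8 s, in which the tool goes at most 62.5 mm and 10.7 degrees, less where a joint would pass 70% of its speed; a pose out of reach is approached as far as the arm can. A call is refused whole if a number of a shift passes 62.5 or a number of a turn 0.188, either way. A call with a gripper value outside its range is refused whole. "gripper" is the finger opening in mm, from 0 to 85.4, set as the call begins (left out, the last holds). The fingers move at their own pace and stop on an object; "grip_force" is the grip in N (left out, the last holds). Time passes only in rows, so rows that do not move let the fingers close, or fill a call up. It gives the time, the measured TCP pose, the force, the opening and the grip force at its end, in the units of the state.
- arm.state(): the state, without advancing time (a new reading comes with each control period).
- arm.camera(name): name is "scene" or "top"; returns a dict with "frame" (420x560x3 uint8, red, green, blue), "fx", "fy", "cx", "cy" (pixels), "R" (3x3) and "t" (3): a world point X has camera coordinates R X + t. Camera axes: x right, y down, z forward; pixel columns grow to the right and rows downward; lengths in m; the calibration is good to about 2 mm. A picture is of the moment at which its call begins. There is no depth.
- arm.finish_job(): hands the job in; it is judged then, once.
The state is a dict: "time_s": time; "joint_pos": joint angles; "joint_vel": joint speeds; "effort": joint torques, N m; "ee_pos": TCP position; "tool_rot": TCP orientation; "contact_force": force on the tool from outside, world axes, zero at the start; "torque": the same for the moment, N m; "width": finger opening in m; "grasp_force": force on a finger pad.
Only numpy, scipy, OpenCV 4.12 (cv2) and the standard library are available. Lean on these libraries where they do the work, as an engineer would, in place of code of your own. Each camera call takes 0.05 s, during which the arm holds its last target. There are 200 camera calls.

## Working session

There is one attempt and no reset: what is moved stays moved. The work goes in short steps, Python scripts to look and compute and a tool call to move; the robot and the scene stay as the last step left them, time stands still between calls to the robot, and variables do not carry over. Pictures are saved under pics/ and viewed, at most 10 in all, crops included, and the job is handed in when it is done.

Besides the shell and the picture viewer there is one more tool, called by a JSON object that holds its "method" and its "body". move_arm: Moves the arm, as the interface text tells. Its arguments: {"type":"object","properties":{"motion":{"type":"array"},"gripper":{"type":"number"},"grip_force":{"type":"number"}},"required":["motion"]}

```bash
mkdir -p pics; python3 - <<'E'
from bench import arm
import cv2,pickle
c={n:arm.camera(n) for n in("scene","top")}
pickle.dump(c,open("c0.pkl","wb"))
for n in c: cv2.imwrite(f"pics/{n}0.png",cv2.resize(c[n]["frame"][:,:,::-1],(800,600),interpolation=cv2.INTER_CUBIC)); print(n,c[n]["fx"],c[n]["cx"],c[n]["cy"],c[n]["R"],c[n]["t"])
s=arm.state(); print(s["time_s"],s["ee_pos"],s["tool_rot"],s["width"])
E
```

```text
scene 528.0056090459043 281.52842772451135 211.1799768892684 [[-0.81513871 -0.57925486 -0.00356121]
 [-0.37255687  0.52895706 -0.76249971]
 [ 0.44356539 -0.62021628 -0.64697876]] [0.4332111  0.28824604 1.17746801]
top 494.59379771267993 285.40592878584476 212.98921369009415 [[ 0.02126339 -0.99977029 -0.00269003]
 [-0.98148359 -0.020362   -0.19046087]
 [ 0.19036234  0.00669007 -0.9816911 ]] [-0.02393782  0.53710954  1.21530896]
0.1 [ 0.18921906 -0.48935736  0.23870586] [-3.14027049e+00 -2.01407579e-04  3.68811363e-01] 0.08563192269594065
```

View pics/scene0.png

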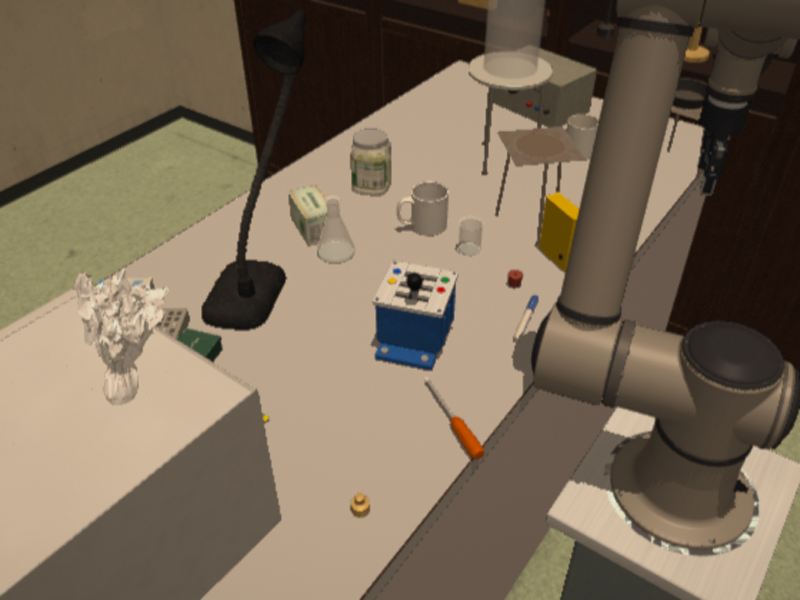

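View pics/top0.png

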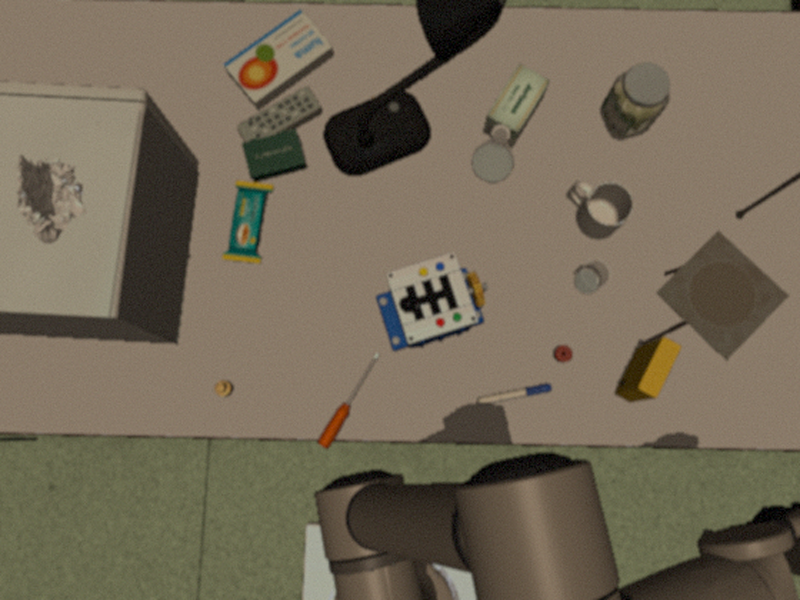

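The gearbox is at about (432,298) in the top view. Its green button, at (457,317), marks the right near slot; red is at (440,322), yellow at (424,271) and blue at (440,266). The knob is on the left, near (408,302). Next I'll enlarge both views.

```bash
python3 - <<'E'
import cv2,pickle,numpy as np
c=pickle.load(open("c0.pkl","rb"))
a=c["top"]["frame"][165:255,255:355,::-1]; b=c["scene"]["frame"][175:265,250:350,::-1]
r=lambda i:cv2.resize(i,(400,360),interpolation=cv2.INTER_CUBIC)
cv2.imwrite("pics/crop0.png",cv2.resize(np.hstack([r(a),r(b)]),(800,360)))
E
```

```text
(no output)
```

View pics/crop0.png

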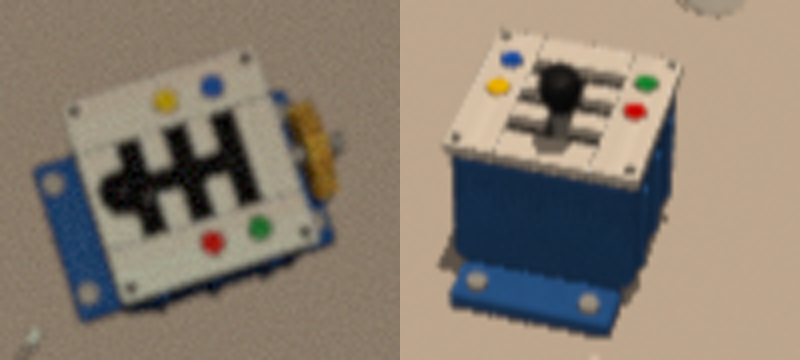

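The crop (4x) shows these pixels:
- **Top view:** yellow (166,101), blue (212,86), red (213,242), green (260,228), knob (119,192).
- **Scene view:** blue (512,60), yellow (498,86), green (646,83), red (635,111), knob (562,88).

Next I'll fit the gearbox pose and the lever tilt.

```bash
cat > h.py <<'E'
import numpy as np
from scipy.optimize import least_squares
def proj(c,X):
    p=np.atleast_2d(X)@np.array(c["R"]).T+c["t"]; return np.c_[c["fx"]*p[:,0]/p[:,2]+c["cx"],c["fy"]*p[:,1]/p[:,2]+c["cy"]]
def w(g,P):
    P=np.atleast_2d(P); co,si=np.cos(g[2]),np.sin(g[2])
    return np.c_[g[0]+co*P[:,0]-si*P[:,1],g[1]+si*P[:,0]+co*P[:,1],P[:,2]]
def knob(ab,L=.165):  # gate coordinates (m, gearbox frame) of lever_gate -> point at L
    d=np.array([ab[0],ab[1],np.sqrt(.105**2-ab[0]**2-ab[1]**2)])/.105
    return d*L+[0,0,.01]
def lever(cams,g,obs,x0=(0,.03)):
    r=least_squares(lambda q:np.concatenate([(proj(cams[n],w(g,knob(q)))-o).ravel() for n,o in obs.items()]),x0,x_scale=.01)
    return r.x,r.fun
E
python3 - <<'E'
from h import *
import pickle
c=pickle.load(open("c0.pkl","rb"))
T=lambda a:np.array(a)/4+[255,165]-.375; S=lambda a:(np.array(a)-[400,0])/4+[250,175]-.375
B=np.array([[46,0,124],[46,-30,124],[-46,0,124],[-46,-30,124]])/1000.
ot=T([[166,101],[212,86],[213,242],[260,228]]); os_=S([[498,86],[512,60],[635,111],[646,83]])
f=lambda g:np.concatenate([(proj(c["top"],w(g,B))-ot).ravel(),(proj(c["scene"],w(g,B))-os_).ravel()])
r=least_squares(f,[.5,0,.3],x_scale=.1); g=r.x; print("g",g,r.fun.round(1)); np.save("g.npy",g)
q,e=lever(c,g,{"top":T([119,192]),"scene":S([562,88])}); print("gate",q*1e3,e.round(1),"knob gb",knob(q)*1e3,"world",w(g,knob(q)))
print("objects")
def tab(u,v,cam=c["top"],z=0):
    u,v=u*.7,v*.7
    d=np.array(cam["R"]).T@[(u-cam["cx"])/cam["fx"],(v-cam["cy"])/cam["fy"],1]; o=-np.array(cam["R"]).T@cam["t"]; return (o+d*(z-o[2])/d[2]).round(3)
for n,p in dict(stop=(563,354),mark1=(480,400),sd=(376,355),sd2=(325,440),beaker=(588,280),yb=(650,370)).items(): print(n,tab(*p))
E
```

```text
g [ 0.53701921 -0.05146811  0.33106821] [-0.6  0.3 -0.4  0.4 -0.5  0.6 -0.4  0.3  0.  -1.  -0.2 -1.3 -0.  -1.
  0.1 -1. ]
gate [-5.40880101 29.16051035] [-0.1  0.7 -0.5 -0.6] knob gb [ -8.49954444  45.82365912 168.28123707] world [[ 0.51408609 -0.01089568  0.16828124]]
objects
stop [ 0.46 -0.3   0.  ]
mark1 [ 0.373 -0.148  0.   ]
sd [0.451 0.044 0.   ]
sd2 [0.295 0.131 0.   ]
beaker [ 0.601 -0.35   0.   ]
yb [ 0.434 -0.459  0.   ]
```

The green slot is right-near, and the lever gate point is at about (-5, +29) mm. My plan is to use closed fingers: push +x to the cross channel, then -y, then -x.

{"method": "move_arm", "body": {"motion": [[42, -33, 0, 0], [42, -33, 0, 0], [42, -33, 0, 0], [42, -33, 0, 0], [42, -33, 0, 0]], "gripper": 0, "grip_force": 20}}

```text
time_s: 0.72
ee_pos: [0.3262, -0.2585, 0.2391]
tool_rot: [-3.141, -0.0, 0.368]
contact_force: [-0.2, -0.3, 0.3]
width: -0.0001
grasp_force: 0.0
```

{"method": "move_arm", "body": {"motion": [[42, -33, 0, 0], [42, -33, 0, 0], [42, -33, 0, 0], [42, -33, 0, 0], [38, -33, 0, 0.038]]}}

```text
time_s: 1.35
ee_pos: [0.4589, -0.0302, 0.2391]
tool_rot: [3.142, 0.0, 0.33]
contact_force: [0.8, -1.0, 0.5]
width: 0.0001
grasp_force: 0.0
```

```bash
cat >> h.py <<'E'
def where():
    from bench import arm
    s=arm.state(); g=np.load("g.npy"); d=np.array(s["ee_pos"])-[g[0],g[1],0]; co,si=np.cos(g[2]),np.sin(g[2])
    R=np.array([[co,si],[-si,co]])
    print("t",round(s["time_s"],2),"tcp gb mm",(R@d[:2]*1e3).round(1),"z",round(d[2]*1e3,1),"F gb",(R@np.array(s["contact_force"])[:2]).round(1),"rot",np.round(s["tool_rot"],3),"w",round(s["width"],4))
def snap(n):
    from bench import arm
    import cv2,pickle
    c={k:arm.camera(k) for k in("scene","top")}; pickle.dump(c,open(n+".pkl","wb"))
    r=lambda i:cv2.resize(i[:,:,::-1],(400,360),interpolation=cv2.INTER_CUBIC)
    cv2.imwrite(f"pics/{n}.png",np.hstack([r(c["top"]["frame"][165:255,255:355]),r(c["scene"]["frame"][175:265,250:350])]))
E
python3 -c "from h import *; where()"
```

```text
t 1.35 tcp gb mm [-66.9  45.5] z 239.1 F gb [ 0.4 -1.2] rot [3.142 0.    0.33 ] w 0.0001
```

{"method": "move_arm", "body": {"motion": [[0, 0, 38, 0], [0, 0, 38, 0], [0, 0, 0, 0], [16, 0, 0, 0], [16, 0, 0, 0]]}}

```text
time_s: 1.98
ee_pos: [0.4898, -0.0219, 0.1651]
tool_rot: [3.14, -0.002, 0.33]
contact_force: [0.2, -0.5, -0.1]
width: 0.0001
grasp_force: 0.0
```

{"method": "move_arm", "body": {"motion": [[3, 0, 0, 0], [3, 0, 0, 0], [3, 0, 0, 0], [0, 0, 0, 0], [0, 0, 0, 0]]}}

```text
time_s: 2.6
ee_pos: [0.4969, -0.0187, 0.1633]
tool_rot: [3.142, 0.0, 0.331]
contact_force: [-1.3, -0.3, 0.5]
width: -0.0002
grasp_force: 0.8
```

```bash
python3 -c "from h import *; where(); snap('p1')"
```

```text
t 2.6 tcp gb mm [-27.3  44. ] z 163.3 F gb [-1.3  0.2] rot [3.142 0.    0.331] w -0.0002
```

View pics/p1.png

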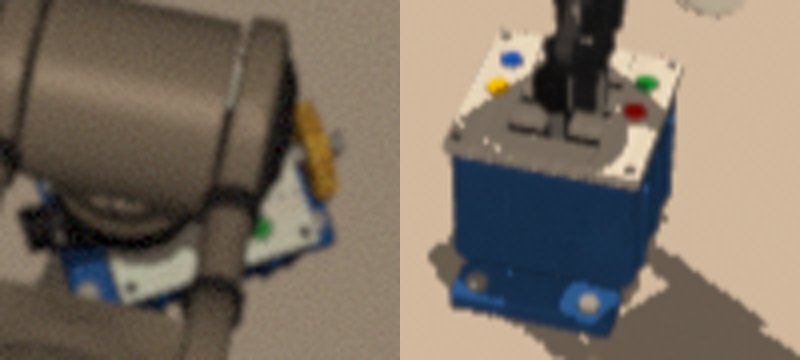

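The fingers are in contact, and the knob has moved by about 5 mm. I'll push another 3 mm, then go round to its left side.

{"method": "move_arm", "body": {"motion": [[3, 0, 0, 0], [0, 0, 0, 0], [-25, 0, 0, 0], [0, -30, 0, 0], [0, -28, 0, 0]]}}

```text
time_s: 3.32
ee_pos: [0.4575, 0.0296, 0.1633]
tool_rot: [3.141, -0.001, 0.33]
contact_force: [0.8, 0.0, -0.3]
width: -0.0
grasp_force: 0.0
```

{"method": "move_arm", "body": {"motion": [[25, 0, 0, 0], [25, 0, 0, 0], [0, 0, 0, 0], [0, 0, 0, 0], [0, 0, 0, 0]]}}

```text
time_s: 3.95
ee_pos: [0.5041, 0.0451, 0.1632]
tool_rot: [-3.141, 0.0, 0.33]
contact_force: [-0.4, 0.3, 0.8]
width: -0.0003
grasp_force: 0.0
```

```bash
python3 -c "from h import *; where(); snap('p2')"
```

```text
t 3.95 tcp gb mm [  0.3 102. ] z 163.2 F gb [-0.3  0.4] rot [-3.141  0.     0.33 ] w -0.0003
```

View pics/p2.png

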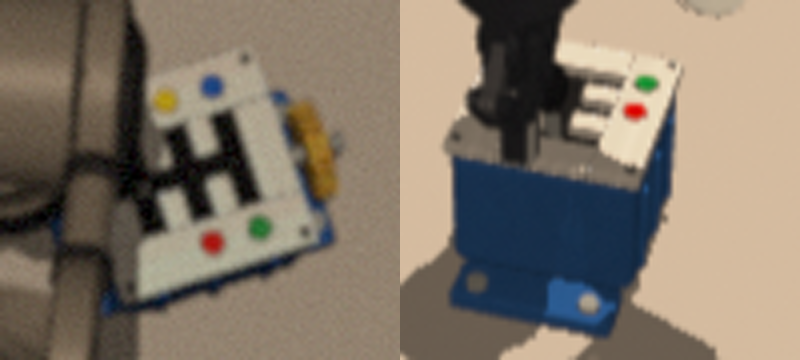

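The scene view shows the knob's right edge at about (575,88), with the rest hidden by the fingers. That puts the knob centre near column 554. I'll compare this with the prediction.

```bash
python3 - <<'E'
from h import *
import pickle
c=pickle.load(open("p2.pkl","rb")); g=np.load("g.npy")
for x in (-6,-3,0,3): print(x,((proj(c["scene"],w(g,knob((x/1e3,.03))))-[250,175]+.375)*4+[400,0]).round(1))
E
```

```text
-6 [[560.7  87.8]]
-3 [[553.3  86.2]]
0 [[546.   84.8]]
3 [[538.7  83.5]]
```

The knob appears to be about 2.5 mm short at the gate, so I'll go back and push about 4 mm more.

{"method": "move_arm", "body": {"motion": [[-25, 0, 0, 0], [-27, 0, 0, 0], [0, 30, 0, 0], [0, 27, 0, 0], [20, 0, 0, 0]]}}

```text
time_s: 4.68
ee_pos: [0.4929, -0.0209, 0.1636]
tool_rot: [3.141, -0.0, 0.328]
contact_force: [-0.1, 1.0, 0.2]
width: -0.0
grasp_force: 0.0
```

{"method": "move_arm", "body": {"motion": [[6, 0, 0, 0], [3, 0, 0, 0], [3, 0, 0, 0], [0, 0, 0, 0], [0, 0, 0, 0]]}}

```text
time_s: 5.3
ee_pos: [0.5041, -0.015, 0.1633]
tool_rot: [3.142, 0.0, 0.331]
contact_force: [-0.8, -1.3, 2.3]
width: -0.0
grasp_force: 0.8
```

```bash
python3 -c "from h import *; where()"
```

```text
t 5.3 tcp gb mm [-19.3  45.2] z 163.3 F gb [-1.2 -1. ] rot [3.142 0.    0.331] w -0.0
```

{"method": "move_arm", "body": {"motion": [[-25, 0, 0, 0], [0, -30, 0, 0], [0, -28, 0, 0], [22, 0, 0, 0], [22, 0, 0, 0]]}}

```text
time_s: 5.92
ee_pos: [0.504, 0.0467, 0.1635]
tool_rot: [3.141, -0.001, 0.331]
contact_force: [-0.2, -0.1, 1.4]
width: -0.0001
grasp_force: 0.0
```

{"method": "move_arm", "body": {"motion": [[0, 20, 0, 0], [0, 6, 0, 0], [0, 6, 0, 0], [0, 6, 0, 0], [0, 0, 0, 0]]}}

```text
time_s: 6.55
ee_pos: [0.5157, 0.0098, 0.1634]
tool_rot: [-3.141, 0.0, 0.33]
contact_force: [-0.6, 2.2, 0.7]
width: 0.0002
grasp_force: 0.9
```

```bash
python3 -c "from h import *; where()"
```

```text
t 6.55 tcp gb mm [-0.3 64.9] z 163.4 F gb [0.1 2.3] rot [-3.141  0.     0.33 ] w 0.0002
```

{"method": "move_arm", "body": {"motion": [[0, 6, 0, 0], [0, 6, 0, 0], [0, 6, 0, 0], [0, 4, 0, 0], [0, 0, 0, 0]]}}

```text
time_s: 7.18
ee_pos: [0.5231, -0.0113, 0.1632]
tool_rot: [3.141, 0.0, 0.33]
contact_force: [-0.9, 1.2, 0.0]
width: 0.0002
grasp_force: 0.7
```

```bash
python3 -c "from h import *; where(); snap('p3')"
```

```text
t 7.17 tcp gb mm [-0.1 42.5] z 163.2 F gb [-0.5  1.5] rot [3.141 0.    0.33 ] w 0.0002
```

View pics/p3.png

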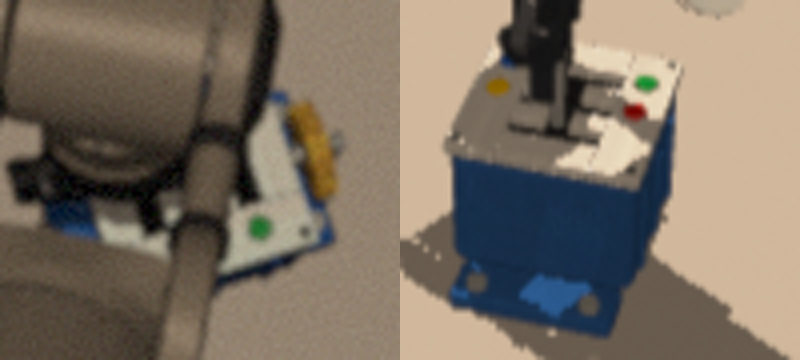

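The view is ambiguous because the fingers hide the knob. I'll enlarge it with the predicted lever drawn in.

```bash
cat >> h.py <<'E'
def over(n,qs,out):
    import pickle,cv2
    c=pickle.load(open(n+".pkl","rb"))["scene"]; g=np.load("g.npy")
    k=8; u0,v0=255,160
    i=cv2.resize(c["frame"][v0:v0+70,u0:u0+95,::-1],None,fx=k,fy=k,interpolation=cv2.INTER_CUBIC); i=cv2.convertScaleAbs(i,alpha=1.6,beta=20)
    for q,col in zip(qs,[(0,255,0),(0,0,255),(255,0,255)]):
        p=((proj(c,w(g,np.array([knob(np.array(q)/1e3,L) for L in(.113,.165,.180)])))-[u0,v0]+.5)*k).astype(int)
        cv2.polylines(i,[p.reshape(-1,1,2)],False,col,1); cv2.circle(i,tuple(map(int,p[1])),int(13*k*.35),col,1)
    cv2.imwrite(f"pics/{out}.png",i)
E
python3 -c "from h import *; over('p3',[(0,9),(0,30)],'p3o')"
```

```text
(no output)
```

View pics/p3o.png

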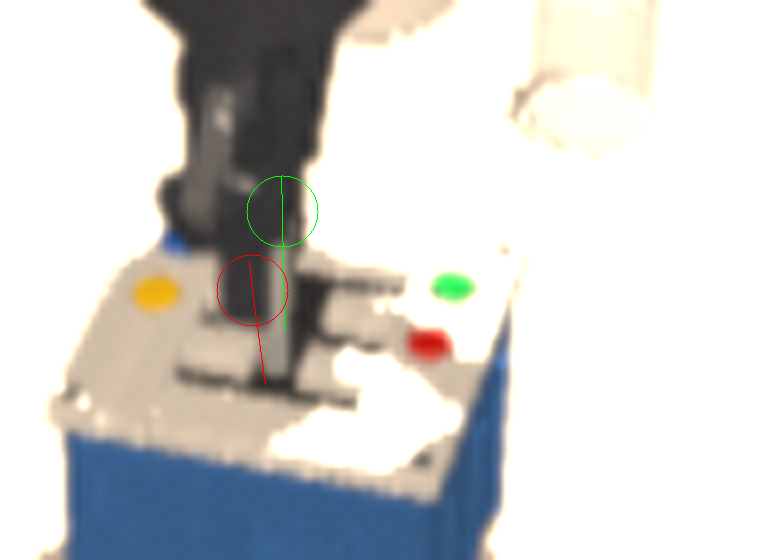

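The stem (grey, column ≈282, vertical) matches the green prediction at gate (0, 9), so the lever is in the cross channel. I'll continue the push.

{"method": "move_arm", "body": {"motion": [[0, 6, 0, 0], [0, 6, 0, 0], [0, 6, 0, 0], [0, 6, 0, 0], [0, 6, 0, 0]]}}

```text
time_s: 7.9
ee_pos: [0.5329, -0.0396, 0.1633]
tool_rot: [3.141, -0.0, 0.331]
contact_force: [-0.8, 2.5, 1.4]
width: -0.0003
grasp_force: 1.1
```

{"method": "move_arm", "body": {"motion": [[0, 6, 0, 0], [0, 6, 0, 0], [0, 6, 0, 0], [0, 4, 0, 0], [0, 0, 0, 0]]}}

```text
time_s: 8.52
ee_pos: [0.5399, -0.0603, 0.1631]
tool_rot: [3.142, 0.0, 0.33]
contact_force: [-0.1, 1.3, -1.3]
width: 0.0001
grasp_force: 0.6
```

{"method": "move_arm", "body": {"motion": [[0, 3, 0, 0], [0, 2, 0, 0], [0, 2, 0, 0], [0, 0, 0, 0], [0, 0, 0, 0]]}}

```text
time_s: 9.15
ee_pos: [0.5422, -0.0667, 0.1633]
tool_rot: [3.141, -0.0, 0.331]
contact_force: [-1.5, 2.0, -2.0]
width: 0.0003
grasp_force: 0.7
```

```bash
python3 -c "from h import *; where()"
```

```text
t 9.15 tcp gb mm [ -0. -16.] z 163.3 F gb [-0.7  2.4] rot [ 3.141 -0.     0.331] w 0.0003
```

{"method": "move_arm", "body": {"motion": [[0, 2, 0, 0], [0, 0, 0, 0], [0, 2, 0, 0], [0, 0, 0, 0], [0, 0, 0, 0]]}}

```text
time_s: 9.78
ee_pos: [0.5435, -0.0705, 0.1633]
tool_rot: [3.141, -0.0, 0.331]
contact_force: [-0.2, 1.0, -1.4]
width: 0.0002
grasp_force: 0.8
```

```bash
python3 -c "from h import *; where(); snap('p4'); over('p4',[(0,-30)],'p4o')"
```

```text
t 9.78 tcp gb mm [ -0.1 -20.1] z 163.3 F gb [0.2 1. ] rot [ 3.141 -0.     0.331] w 0.0002
```

View pics/p4o.png

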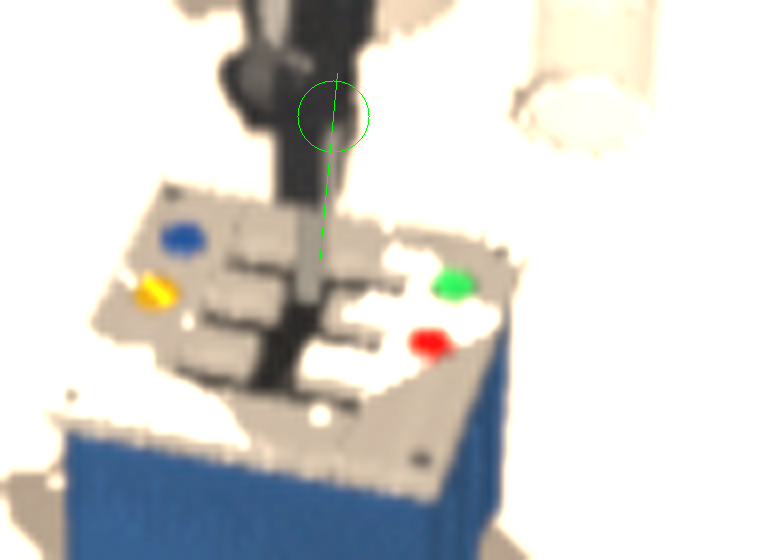

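The stem is in the right-hand area, near the predicted line (column ≈308 against 320 at the plate). I'll press gently on until it meets the channel's end.

{"method": "move_arm", "body": {"motion": [[0, 1, 0, 0], [0, 1, 0, 0], [0, 1, 0, 0], [0, 0, 0, 0], [0, 0, 0, 0]]}}

```text
time_s: 10.5
ee_pos: [0.5443, -0.073, 0.1631]
tool_rot: [-3.141, 0.0, 0.331]
contact_force: [-0.9, 3.6, -3.0]
width: -0.0003
grasp_force: 2.0
```

```bash
python3 -c "from h import *; where()"
```

```text
t 10.5 tcp gb mm [ -0.1 -22.7] z 163.1 F gb [0.3 3.7] rot [-3.141  0.     0.331] w -0.0003
```

{"method": "move_arm", "body": {"motion": [[0, 1, 0, 0], [0, 0, 0, 0], [0, 1, 0, 0], [0, 0, 0, 0], [0, 0, 0, 0]]}}

```text
time_s: 11.12
ee_pos: [0.5445, -0.0738, 0.163]
tool_rot: [-3.139, 0.001, 0.331]
contact_force: [-2.6, 8.5, -2.3]
width: -0.0
grasp_force: 4.3
```

```bash
python3 -c "from h import *; where()"
```

```text
t 11.12 tcp gb mm [ -0.2 -23.5] z 163.0 F gb [0.4 8.9] rot [-3.139e+00  1.000e-03  3.310e-01] w -0.0
```

The lever is against the cross channel's end. Next I'll go round to the far side and push towards the near side.

{"method": "move_arm", "body": {"motion": [[0, -30, 0, 0], [25, 0, 0, 0], [25, 0, 0, 0], [0, 27, 0, 0], [0, 27, 0, 0]]}}

```text
time_s: 11.75
ee_pos: [0.6013, -0.0828, 0.1639]
tool_rot: [3.139, -0.001, 0.332]
contact_force: [-0.2, -0.2, 0.2]
width: 0.0
grasp_force: 0.0
```

{"method": "move_arm", "body": {"motion": [[0, 0, 0, 0], [-20, 0, 0, 0], [-6, 0, 0, 0], [-6, 0, 0, 0], [0, 0, 0, 0]]}}

```text
time_s: 12.38
ee_pos: [0.5702, -0.092, 0.1638]
tool_rot: [3.141, -0.001, 0.331]
contact_force: [1.4, -0.2, 1.3]
width: -0.0001
grasp_force: 0.5
```

```bash
python3 -c "from h import *; where()"
```

```text
t 12.38 tcp gb mm [ 18.2 -49.1] z 163.8 F gb [ 1.3 -0.7] rot [ 3.141e+00 -1.000e-03  3.310e-01] w -0.0001
```

{"method": "move_arm", "body": {"motion": [[-6, 0, 0, 0], [-6, 0, 0, 0], [-6, 0, 0, 0], [-6, 0, 0, 0], [0, 0, 0, 0]]}}

```text
time_s: 13.0
ee_pos: [0.5463, -0.0999, 0.163]
tool_rot: [-3.141, 0.001, 0.33]
contact_force: [1.0, 0.5, -0.7]
width: -0.0001
grasp_force: 0.3
```

{"method": "move_arm", "body": {"motion": [[-4, 0, 0, 0], [-3, 0, 0, 0], [-2, 0, 0, 0], [-2, 0, 0, 0], [0, 0, 0, 0]]}}

```text
time_s: 13.62
ee_pos: [0.5398, -0.1021, 0.1631]
tool_rot: [3.141, -0.007, 0.33]
contact_force: [15.4, 5.8, -10.5]
width: 0.0001
grasp_force: 8.0
```

```bash
python3 -c "from h import *; where()"
```

```text
t 13.62 tcp gb mm [-13.9 -48.8] z 163.1 F gb [16.5  0.5] rot [ 3.141 -0.007  0.33 ] w 0.0001
```

It met a firm stop (16 N) at about the expected travel. I'll back off, lift and look.

{"method": "move_arm", "body": {"motion": [[20, 0, 0, 0], [25, 0, 0, 0], [0, 0, -40, 0], [0, 0, -50, 0], [0, 0, -20, 0]]}}

```text
time_s: 14.25
ee_pos: [0.5798, -0.0891, 0.2765]
tool_rot: [3.139, -0.003, 0.331]
contact_force: [0.2, 0.1, 0.2]
width: -0.0001
grasp_force: 0.0
```

{"method": "move_arm", "body": {"motion": [[0, 55, 0, 0], [0, 55, 0, 0], [0, 55, 0, 0], [0, 55, 0, 0], [0, 0, 0, 0]]}}

```text
time_s: 14.88
ee_pos: [0.65, -0.3011, 0.2705]
tool_rot: [-3.14, 0.003, 0.326]
contact_force: [0.0, 0.7, -0.1]
width: -0.0003
grasp_force: 0.0
```

```bash
python3 -c "from h import *; where(); snap('p5')"
```

```text
t 14.88 tcp gb mm [  25.7 -272.8] z 270.5 F gb [0.3 0.7] rot [-3.14e+00  3.00e-03  3.26e-01] w -0.0003
```

View pics/p5.png

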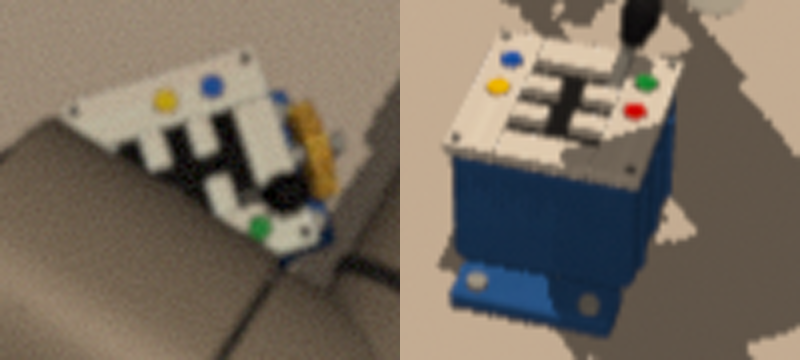

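In the top view the knob is at (286,190), beside the green button. In the scene view it is at about (641,20), with the stem in the green slot's row.

```bash
python3 - <<'E'
from h import *
import pickle,cv2
c=pickle.load(open("p5.pkl","rb")); g=np.load("g.npy")
def P(n,q,o): return ((proj(c[n],w(g,knob(np.array(q)/1e3)))-o+.375)*4).round(0)
for q in [(-26,-30),(-23,-30),(-20,-31),(-15,-31)]: print(q,P("top",q,[255,165]),P("scene",q,[250,175])+[400,0])
# dark blob centroid of knob in scene
f=c["scene"]["frame"]; s=f[160:200,295:325].max(2)<45
n,l,st,ce=cv2.connectedComponentsWithStats(s.astype(np.uint8)); print([(st[i][4],((ce[i]+[295,160]-[250,175]+.375)*4+[400,0]).round(0),st[i][:4]) for i in range(1,n) if st[i][4]>30])
q,e=lever(c,g,{"top":np.array([286,190])/4+[255,165]-.375},(-.02,-.03)); print(q*1e3)
E
```

```text
(-26, -30) [[288. 201.]] [[647.  15.]]
(-23, -30) [[285. 193.]] [[640.  12.]]
(-20, -31) [[285. 184.]] [[633.   9.]]
(-15, -31) [[281. 171.]] [[622.   5.]]
[(np.int32(88), array([640.,  18.]), array([11, 14,  9, 13], dtype=int32))]
[-22.15232752 -30.58890688]
```

The measured gate x is about -23 and fully home would be -26, with roughly 1.5 mm of uncertainty. I'll push once more from the far side, more firmly, to be sure it is home.

{"method": "move_arm", "body": {"motion": [[0, -55, 0, 0], [0, -55, 0, 0], [0, -55, 0, 0], [0, -55, 0, 0], [0, -3, 0, 0]]}}

```text
time_s: 15.6
ee_pos: [0.5766, -0.081, 0.275]
tool_rot: [-3.142, -0.001, 0.337]
contact_force: [0.0, -0.3, 0.2]
width: 0.0002
grasp_force: 0.0
```

```bash
python3 -c "from h import *; where()"
```

```text
t 15.6 tcp gb mm [ 27.9 -40.8] z 275.0 F gb [-0.1 -0.3] rot [-3.142e+00 -1.000e-03  3.370e-01] w 0.0002
```

{"method": "move_arm", "body": {"motion": [[0, 9, 0, 0], [0, 0, 45, 0], [0, 0, 45, 0], [0, 0, 22, 0], [0, 0, 0, 0]]}}

```text
time_s: 16.23
ee_pos: [0.5806, -0.0957, 0.1593]
tool_rot: [-3.14, 0.003, 0.329]
contact_force: [0.2, -0.6, -0.1]
width: -0.0001
grasp_force: 0.0
```

{"method": "move_arm", "body": {"motion": [[-20, 0, 0, 0], [-12, 0, 0, 0], [-6, 0, 0, 0], [-2, 0, 0, 0], [0, 0, 0, 0]]}}

```text
time_s: 16.85
ee_pos: [0.5438, -0.1074, 0.1616]
tool_rot: [3.141, -0.001, 0.331]
contact_force: [-0.2, -0.8, -0.3]
width: -0.0002
grasp_force: 0.0
```

```bash
python3 -c "from h import *; where()"
```

```text
t 16.85 tcp gb mm [-11.8 -55.1] z 161.6 F gb [-0.5 -0.7] rot [ 3.141e+00 -1.000e-03  3.310e-01] w -0.0002
```

{"method": "move_arm", "body": {"motion": [[0, -6, 0, 0], [-2, 0, 0, 0], [-2, 0, 0, 0], [-2, 0, 0, 0], [0, 0, 0, 0]]}}

```text
time_s: 17.48
ee_pos: [0.5396, -0.1017, 0.1614]
tool_rot: [3.141, -0.009, 0.331]
contact_force: [16.6, 8.1, -8.4]
width: -0.0002
grasp_force: 8.6
```

```bash
python3 -c "from h import *; where()"
```

```text
t 17.48 tcp gb mm [-13.9 -48.4] z 161.4 F gb [18.3  2.3] rot [ 3.141 -0.009  0.331] w -0.0002
```

{"method": "move_arm", "body": {"motion": [[-1, 0, 0, 0], [-1, 0, 0, 0], [-1, 0, 0, 0], [0, 0, 0, 0], [0, 0, 0, 0]]}}

```text
time_s: 18.1
ee_pos: [0.5391, -0.1019, 0.1616]
tool_rot: [3.14, -0.014, 0.331]
contact_force: [23.8, 12.4, -12.6]
width: -0.0003
grasp_force: 13.3
```

```bash
python3 -c "from h import *; where()"
```

```text
t 18.1 tcp gb mm [-14.4 -48.4] z 161.6 F gb [26.6  4. ] rot [ 3.14  -0.014  0.331] w -0.0003
```

The stop is firm at 26 N with no further travel, so it is the channel end. I'll retreat clear and take a final look.

{"method": "move_arm", "body": {"motion": [[25, 0, 0, 0], [20, 0, 0, 0], [0, 0, -40, 0], [0, 0, -50, 0], [0, 0, -20, 0]]}}

```text
time_s: 18.73
ee_pos: [0.5764, -0.09, 0.2745]
tool_rot: [3.139, -0.004, 0.331]
contact_force: [-0.0, -0.2, -1.2]
width: -0.0002
grasp_force: 0.0
```

{"method": "move_arm", "body": {"motion": [[-20, 55, 0, 0], [-20, 55, 0, 0], [-20, 55, 0, 0], [-20, 55, 0, 0], [-20, 55, 0, 0]]}}

```text
time_s: 19.35
ee_pos: [0.57, -0.3842, 0.2712]
tool_rot: [-3.141, 0.0, 0.331]
contact_force: [0.5, -0.5, 0.5]
width: 0.0002
grasp_force: 0.0
```

{"method": "move_arm", "body": {"motion": [[-40, 20, 0, 0], [-40, 20, 0, 0], [-40, 20, 0, 0], [0, 0, 0, 0], [0, 0, 0, 0]]}}

```text
time_s: 19.98
ee_pos: [0.4765, -0.4779, 0.2712]
tool_rot: [-3.141, -0.0, 0.331]
contact_force: [-0.2, 1.4, 0.5]
width: 0.0
grasp_force: 0.0
```

```bash
python3 - <<'E'
from h import *
import cv2,pickle
where(); snap('p6')
c=pickle.load(open("p6.pkl","rb")); g=np.load("g.npy"); k=6; out=[]
for n,(u0,v0),off in(("top",(272,172),(.4,-.4)),("scene",(288,158),(0,1))):
    i=cv2.resize(c[n]["frame"][v0:v0+75,u0:u0+66,::-1],None,fx=k,fy=k,interpolation=cv2.INTER_CUBIC)
    i=cv2.convertScaleAbs(i,alpha=1.4,beta=15)
    for q,col in(((-26,-30),(0,255,0)),((-20,-30),(0,0,255))):
        p=((proj(c[n],w(g,np.array([knob(np.array(q)/1e3,L) for L in(.116,.145,.180)])))+off-[u0,v0]+.5)*k).astype(int)
        cv2.polylines(i,[p.reshape(-1,1,2)],False,col,1)
    out.append(i)
cv2.imwrite("pics/p6o.png",np.hstack(out))
E
```

```text
t 19.98 tcp gb mm [-195.8 -383.7] z 271.2 F gb [0.2 1.4] rot [-3.141 -0.     0.331] w 0.0
```

View pics/p6o.png

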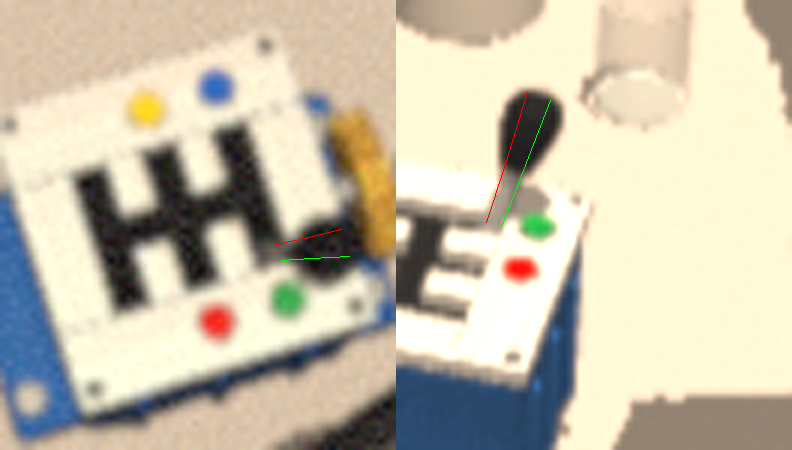

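The lever leans into the right near slot beside the green button, at a gate x of about -24. It sits against a stop that held firm at 26 N with no movement, which agrees with fully home within calibration. The arm is clear, so I'm handing in.

```bash
python3 -c "
from bench import arm; print(arm.finish_job())"
```

```text
the job is handed in; nothing more can be done
None
```

I pushed the lever through the cross channel into the green (right, near) slot until it met a firm stop (no further travel at about 27 N); the camera puts it 2–3 mm short of the nominal end, close to calibration error, and I handed the job in at about 20 s with the arm clear.

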